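# Return the bench supplies to their holders

## Task

Put the bench supplies back where they belong, in any order: the red-capped jar in the red holder, the orange-capped jar in the orange holder and the blue bottle in the blue holder, each standing upright on the holder's floor, and the black box flat on the grey pad, squarely inside its white outline. Leave the suction cup and the tape roll where they are.

Things in the scene. Friction and masses are not known exactly. Their poses are not given: they have to be found in the camera images.
- red_jar: loose small white jar with a red screw cap, 36 mm in diameter, 46 mm tall, about 50 g; stands upright on the bench. Straight-sided, can be gripped round the body or cap. Origin: centre of its underside; z up.
- orange_jar: loose small white jar with an orange screw cap, 41 mm in diameter, 52 mm tall, about 50 g; stands upright on the bench. Straight-sided, can be gripped round the body or cap. Origin: centre of its underside; z up.
- blue_bottle: loose blue dropper bottle with a white nozzle, 94 mm tall in all, about 55 g; stands upright on the bench. Its body is 30 mm in diameter up to 67 mm high (grip it there); the nozzle above is about 16 mm thick. Origin: centre of its underside; z up.
- black_box: loose small black interface box with sockets, 22 mm (its x) by 45 mm (its y) by 16 mm tall, about 45 g, lying flat on the bench, turned up to 0.6 rad either way. Grip it across the 22 mm. Origin: centre of its underside; y along its length, z up.
- red_holder: fixed low round holder whose rim is red, with a dark floor, for the red-capped jar. Inside diameter 54 mm, outside 65 mm at the foot, rim top 9 mm above the bench, floor 3 mm above the bench. Origin: centre of its underside, on the bench top; z up.
- orange_holder: fixed low round holder whose rim is orange, with a dark floor, for the orange-capped jar. Inside diameter 60 mm, outside 71 mm at the foot, rim top 9 mm above the bench, floor 3 mm above the bench. Origin: centre of its underside, on the bench top; z up.
- blue_holder: fixed low round holder whose rim is blue, with a dark floor, for the blue bottle. Inside diameter 48 mm, outside 59 mm at the foot, rim top 9 mm above the bench, floor 3 mm above the bench. Origin: centre of its underside, on the bench top; z up.
- outline_pad: fixed flat grey pad, 56 mm (its x) by 80 mm (its y), 3 mm thick, with no rim, turned up to 0.6 rad either way. A white line printed on it outlines a rectangle 38 by 61 mm inside, the long way along y, centred on the pad: the place of the black box. Origin: centre of its underside, on the bench top; z up.
- suction_cup: loose black rubber suction cup, 41 mm across, 30 mm tall, standing among the other things; no part of the job, to be left where it is. Origin: centre of its underside.
- tape_roll: loose roll of green tape lying flat in front of the microscope, 72 mm across, 19 mm tall; no part of the job, to be left where it is. Origin: centre of its underside. Behind it stands the fixed microscope: its base, 54 mm high, begins at about x = 0.59, and its eyepieces reach out to about x = 0.60 at y = 0.10 to 0.21, 0.22 to 0.29 m high, so do not swing the gripper through there.
Not all that is in view belongs to the job. Leave any yellow look-alike of the blue_bottle alone.

How it is judged:
By the outcome, as a careful person would: the job done as asked, in the order asked, and still so for the second after the job is handed in, with the robot touching nothing.
It also fails if it takes over 112 s, if anything falls off the work surface, if the arm or the gripper's body presses on something with over 40 N, if the wrist force passes 120 N, or if a joint passes its speed limit or range.

## Robot

A 6-joint arm with a two-finger parallel gripper is mounted at the origin on a cart in front of the work surface, level with it; the furniture and walls round the work are solid. World frame = base frame: x ahead of the robot, y to its left, z up, the work surface at z = 0. Lengths are in mm, angles in rad, forces in N, time in s.
With the tool pointing down it reaches from about 300 to 825 mm from the base axis. Payload 5.4 kg.
Tool frame: the origin (TCP) lies at the very end of the fingers, on their centre line; the grasp point (between the pads) lies 19 mm behind it; z points along the fingers, y is the line along which they close (so a half turn about z gives the same grasp; the last joint's range is limited). The gripper opens to 92 mm and grips with 3 to 60 N. Pads are 20 mm wide; open, the fingers measure 128 mm over their backs; the gripper's body (75 mm by 189 mm) begins 69 mm behind the grasp point.
Start: joints at [1.059, 0.158, 1.597, -0, 1.386, -0.21], TCP at [170.923, 548.991, 214.601] pointing down, gripper open.
Joint ranges: [-2.91, 2.91], [-0.94, 2.29], [0.18, 2.7], [-1.29, 4.43], [0.17, 2.64], [-3, 3]. Speed limits (rad/s): [2.57, 2.57, 3.14, 3.14, 3.14, 3.14].

## Interface

Orientations are given as a 3x3 rotation matrix whose columns are the frame's x, y, z axes.
In Python, from rig import r gives the robot as it stands. The module is installed in compiled form; this text tells all that it offers.
- The arm moves only by the shell command python3 -m crank 'ROWS' [OPENING]. ROWS is JSON, a list of rows, each an object with "offset": the shift along the world's x, y, z in mm, a list of three; "turn": the turn about the world's z in degrees. A call has 1 to 5 rows; each row is the pose to reach, as a shift and turn from the pose commanded when the call began; what a row does not reach only later rows make up. A row lasts 1/8 s, in which the tool goes at most 62.5 mm and 10.7 degrees, less where a joint would pass 70% of its speed; a pose out of reach is approached as far as the arm can. A call with a gripper value outside its range is refused whole. OPENING is the opening in per cent of the stroke, from 0 (shut) to 100 (fully open), set as the call begins (- or left out, the last holds). The fingers move at their own pace and stop on an object; the grip force is fixed at half the most. Time passes only in rows, so rows that repeat a pose let the fingers close. It gives the time, the measured TCP pose, the force, the opening and the grip force at its end, in the units of the state.
- r.get_obs(): the state, without advancing time (a new reading comes with each control period).
- r.camera(name): name is "scene" or "top" or "wrist"; returns a dict with "frame" (384x512x3 uint8, blue, green, red), "z_map" (384x512 float32, mm along the optical axis (not along the pixel's ray), 0 where there is no reading), "intrinsics" (3x3 intrinsics, pixels), "k1" (the pictures are not rectified: a ray, as slopes to the right and down, at radius r is drawn at 1 + k1 r^2 times it, then the intrinsics apply), "extrinsics" (4x4, takes a point from camera to world coordinates). Camera axes: x right, y down, z forward; pixel columns grow to the right and rows downward; lengths in mm; the calibration is good to about 2 mm. A picture is of the moment at which its call begins.
- r.finish_job(): hands the job in; it is judged then, once.
The state is a dict: "time": time; "q": joint angles; "qvel": joint speeds; "effort": joint torques, N m; "tcp_pos": TCP position; "ee_rot": TCP orientation; "ft_force": force on the tool from outside, world axes, zero at the start; "ft_torque": the same for the moment, N m; "width": finger opening in mm; "finger_force": force on a finger pad.
Only numpy, scipy, OpenCV 4.12 (cv2) and the standard library are available. Lean on these libraries where they do the work, as an engineer would, in place of code of your own. Each camera call takes 0.05 s, during which the arm holds its last target. There are 200 camera calls.

## Working session

There is one attempt and no reset: what is moved stays moved. The work goes in short steps, Python scripts to look and compute and a shell command to move; the robot and the scene stay as the last step left them, time stands still between calls to the robot, and variables do not carry over. Pictures are saved under pics/ and viewed, at most 14 in all, crops included, and the job is handed in when it is done.

```bash
mkdir -p pics; cat > h.py <<'E'
import numpy as np, cv2
from rig import r
def world(c,uv,z=None):
    """pixels -> world, by plane z or by depth map if z None"""
    K,E=c["intrinsics"],c["extrinsics"]; k1=c["k1"]
    uv=np.atleast_2d(np.array(uv,float)); out=[]
    p=cv2.undistortPoints(uv[:,None],K,np.array([k1,0,0,0,0.]))[:,0]
    for (a,b),(u,v) in zip(p,uv):
        d=E[:3,:3]@np.array([a,b,1]); o=E[:3,3]
        s=c["z_map"][int(round(v)),int(round(u))] if z is None else (z-o[2])/d[2]
        out.append(o+s*d)
    return np.array(out)
E
python3 - <<'E'
from h import *
import pickle
for n in("top","scene"):
    c=r.camera(n); pickle.dump(c,open(n+".pkl","wb")); cv2.imwrite(f"pics/{n}0.png",cv2.resize(c["frame"],(768,576)))
    print(n,c["extrinsics"].round(2).tolist(),c["k1"],c["intrinsics"].round(1).tolist())
o=r.get_obs();print(o["time"],o["ee_rot"].round(3).tolist(),o["width"])
E
```

```text
top [[0.01, -0.98, 0.21, 231.66], [-1.0, -0.01, 0.01, -18.6], [-0.0, -0.21, -0.98, 1250.55], [0.0, 0.0, 0.0, 1.0]] 0.021215471582896127 [[461.7, 0.0, 247.9], [0.0, 461.7, 183.6], [0.0, 0.0, 1.0]]
scene [[-0.92, -0.31, 0.25, 201.39], [-0.4, 0.72, -0.57, 650.2], [-0.0, -0.62, -0.79, 940.18], [0.0, 0.0, 0.0, 1.0]] -0.02623995531941154 [[432.6, 0.0, 253.5], [0.0, 432.6, 184.5], [0.0, 0.0, 1.0]]
0.1 [[-0.955, 0.297, -0.001], [0.297, 0.955, -0.001], [0.0, -0.002, -1.0]] 91.68454156073243
```

View pics/top0.png

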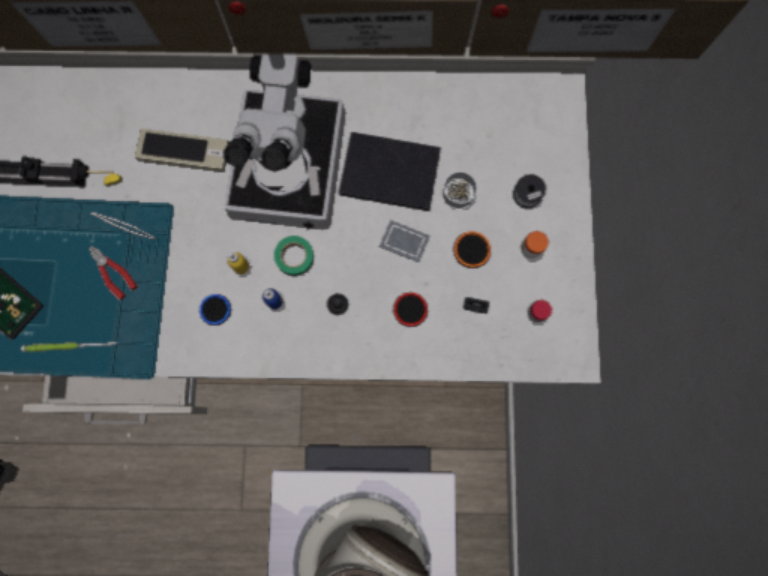

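View pics/scene0.png

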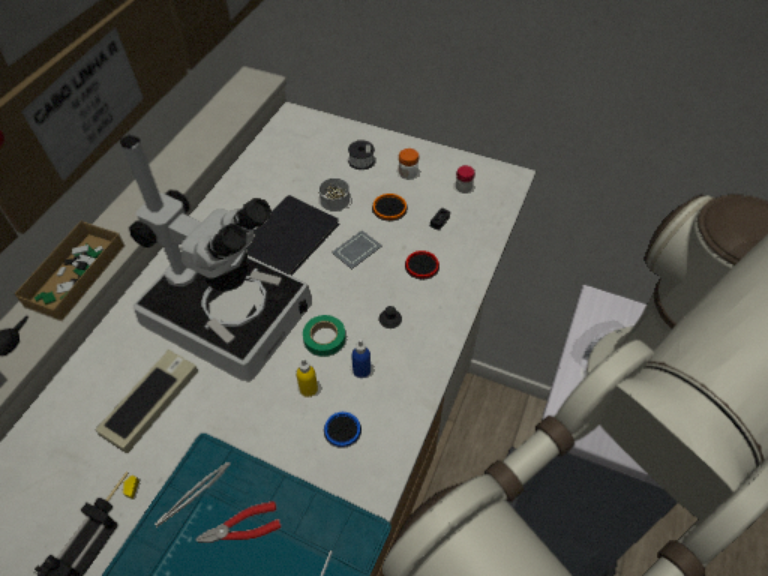

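Top view (768-px scale): red jar (541,310), orange jar (536,242), blue bottle (272,298), box (476,304), red holder (410,309), orange holder (472,249), blue holder (215,309), pad (405,240). Possible look-alikes:
- The yellow bottle at (237,262) for the blue bottle.
- The suction cup at (338,303) and the dark reel at (529,190) for the black box.
- The steel cup at (459,190) for a holder.

I choose by colour and size as described.

```bash
cat >> h.py <<'E'
def blobs(c,lo,hi,roi=None,amin=20):
    """HSV mask -> contours, roi=(u0,v0,u1,v1)"""
    m=cv2.inRange(cv2.cvtColor(c["frame"],cv2.COLOR_BGR2HSV),np.array(lo),np.array(hi))
    if roi: 
        k=np.zeros_like(m); k[roi[1]:roi[3],roi[0]:roi[2]]=255; m&=k
    return sorted([x for x in cv2.findContours(m,cv2.RETR_EXTERNAL,cv2.CHAIN_APPROX_NONE)[0] if cv2.contourArea(x)>=amin],key=cv2.contourArea,reverse=True)
def rect(c,cnt,z):
    """min rectangle of contour on plane z: centre, sizes, angle (deg) of long side in world"""
    w=world(c,cnt.reshape(-1,2),z)[:,:2].astype(np.float32)
    b=cv2.boxPoints(cv2.minAreaRect(w)); e=[b[1]-b[0],b[2]-b[1]]; e.sort(key=np.linalg.norm)
    return b.mean(0).round(1),[float(np.linalg.norm(x).round(1)) for x in e],round(float(np.degrees(np.arctan2(e[1][1],e[1][0]))%180),1)
E
python3 - <<'E'
from h import *
import pickle
R={"red":((165,90,60),(180,255,255)),"redlo":((0,140,60),(5,255,255)),"orange":((6,140,100),(17,255,255)),"blue":((105,120,50),(130,255,255)),"yellow":((20,140,90),(35,255,255)),"dark":((0,0,0),(180,110,60))}
rois={"top":(125,140,400,230),"scene":(200,90,350,310)}
for n in("top","scene"):
    c=pickle.load(open(n+".pkl","rb"))
    for k,(lo,hi) in R.items():
        for b in blobs(c,lo,hi,rois[n],25):
            zz=9 if k!="dark" else 16
            (u,v),_=cv2.minEnclosingCircle(b)
            print(n,k,cv2.contourArea(b),(round(u),round(v)),"z%d"%zz,rect(c,b,zz),"z49",rect(c,b,49)[0], "depth z",world(c,[(u,v)])[0].round(0))
c=pickle.load(open("top.pkl","rb")); f=c["frame"]
a=cv2.resize(f[150:215,235:375],None,fx=5.6,fy=5.6,interpolation=cv2.INTER_CUBIC)[:300]
s=pickle.load(open("scene.pkl","rb"))["frame"]
b=cv2.resize(s[215:285,180:320],None,fx=5.6,fy=5.6,interpolation=cv2.INTER_CUBIC)[:220]
cv2.imwrite("pics/crop1.png",np.vstack([cv2.resize(f[140:215,240:375],(784,330)),cv2.resize(s[220:300,190:340],(784,260))]))
E
```

```text
top red 128.0 (360, 206) z9 (array([ 437.1, -316.5], dtype=float32), [33.79999923706055, 35.599998474121094], 134.0) z49 [ 430.4 -306.9] depth z [ 431. -307.   46.]
top redlo 345.5 (273, 206) z9 (array([436. , -79.8], dtype=float32), [56.5, 57.79999923706055], 45.3) z49 [429.4 -77.8] depth z [437. -81.   2.]
top orange 406.5 (314, 166) z9 (array([ 548.9, -193.7], dtype=float32), [62.79999923706055, 64.0], 90.7) z49 [ 538.7 -188. ] depth z [ 549. -194.    7.]
top orange 135.0 (357, 161) z9 (array([ 565.9, -313. ], dtype=float32), [35.900001525878906, 37.70000076293945], 178.2) z49 [ 555.2 -303.5] depth z [ 554. -304.   47.]
top blue 291.5 (143, 206) z9 (array([431.3, 275.3], dtype=float32), [52.900001525878906, 53.599998474121094], 47.4) z49 [424.9 265.8] depth z [431. 276.   5.]
top blue 34.0 (181, 199) z9 (array([450. , 170.2], dtype=float32), [20.5, 25.5], 127.4) z49 [442.9 164.1] depth z [443. 164.  62.]
top yellow 34.0 (157, 174) z9 (array([519.1, 238.5], dtype=float32), [18.200000762939453, 25.5], 137.8) z49 [509.8 230.2] depth z [507. 228.  70.]
top dark 246.5 (315, 166) z16 (a
[... 2772 characters left out ...]
599998474121094], 23.2) z49 [ 532.7 -154.2] depth z [ 550. -197.    2.]
scene dark 138.0 (260, 211) z16 (array([441.1,  61.3], dtype=float32), [36.20000076293945, 40.400001525878906], 153.0) z49 [432.6  82.4] depth z [442.  58.  12.]
scene dark 92.5 (293, 146) z16 (array([ 441.5, -191.9], dtype=float32), [25.5, 53.20000076293945], 80.9) z49 [ 432.9 -161.8] depth z [ 443. -194.   14.]
scene dark 92.0 (308, 243) z16 (array([291.6,  98.6], dtype=float32), [17.600000381469727, 129.39999389648438], 93.9) z49 [288.4 118.3] depth z [ 363. -282. -629.]
scene dark 25.5 (295, 282) z16 (array([293.4, 210.8], dtype=float32), [16.899999618530273, 65.0], 97.1) z49 [290.1 226.5] depth z [ 361. -146. -735.]
```

View pics/crop1.png

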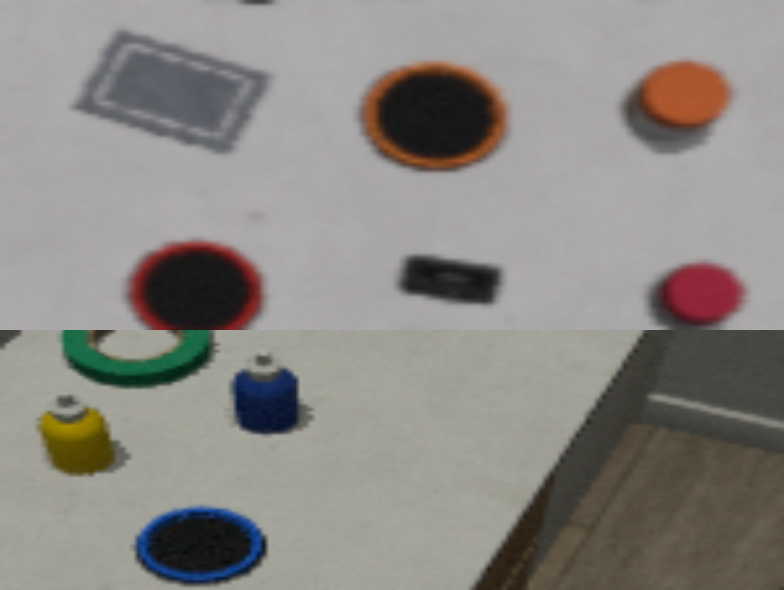

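The crop confirms it: blue, not yellow, bottle (scene crop 265,405). Red jar, orange jar, box and pad are clear too. I'll move toward the blue bottle first.

```bash
python3 -m crank '[{"offset":[35,-50,0],"turn":0},{"offset":[70,-100,0],"turn":0},{"offset":[105,-150,0],"turn":0},{"offset":[140,-200,0],"turn":0},{"offset":[171,-243,0],"turn":0}]' 100
python3 -m crank '[{"offset":[33,-47,-5],"turn":0},{"offset":[66,-94,-10],"turn":0},{"offset":[100,-140,-15],"turn":0},{"offset":[100,-140,-15],"turn":0},{"offset":[100,-140,-15],"turn":0}]'
python3 - <<'E'
from h import *
c=r.camera("wrist"); cv2.imwrite("pics/w1.png",c["frame"]); o=r.get_obs(); print(o["tcp_pos"],o["ee_rot"].round(3).tolist(),c["extrinsics"].round(3).tolist())
for b in blobs(c,(105,120,40),(130,255,255),None,100): print(cv2.contourArea(b),cv2.boundingRect(b),rect(c,b,0),rect(c,b,67))
import pickle; t=pickle.load(open("top.pkl","rb"))
m=blobs(t,(85,20,70),(130,120,160),(250,140,290,180),50)
for b in m: print("pad",cv2.contourArea(b),rect(t,b,3))
E
```

```text
time: 0.72
tcp_pos: [342.5, 304.1, 214.3]
ee_rot: [[-0.955, 0.298, -0.0], [0.298, 0.955, -0.0], [0.0, -0.0, -1.0]]
ft_force: [1.2, 0.5, 0.1]
width: 92.2
finger_force: 0.0
time: 1.35
tcp_pos: [441.3, 166.3, 199.2]
ee_rot: [[-0.955, 0.298, -0.001], [0.298, 0.955, 0.0], [0.001, 0.0, -1.0]]
ft_force: [-0.7, 0.6, 0.3]
width: 91.6
finger_force: 0.0
[441.18535042 166.85977279 199.40687175] [[-0.955, 0.296, -0.001], [0.296, 0.955, 0.0], [0.001, 0.0, -1.0]] [[0.297, 0.922, 0.249, 372.761], [0.955, -0.287, -0.077, 189.032], [0.0, 0.261, -0.965, 369.997], [0.0, 0.0, 0.0, 1.0]]
2005.0 (321, 111, 52, 52) (array([432.7, 277.6], dtype=float32), [56.5, 56.5], 119.8) (array([421.8, 261.6], dtype=float32), [46.29999923706055, 46.29999923706055], 119.8)
477.5 (243, 168, 28, 32) (array([454.6, 167.1], dtype=float32), [30.899999618530273, 36.20000076293945], 162.7) (array([439.8, 171.1], dtype=float32), [25.299999237060547, 29.600000381469727], 162.7)
pad 177.0 (array([565.5, -68.4], dtype=float32), [31.600000381469727, 55.0], 68.3)
```

View pics/w1.png

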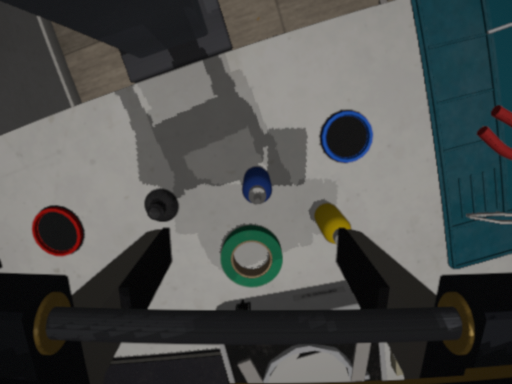

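Wrist view: blue bottle body at (257,185) with its nozzle at (257,197). Blue holder at (347,136), tape roll (251,255), yellow bottle (333,222). Nothing stands between the finger lanes and the bottle.

```bash
python3 - <<'E'
from h import *
c=r.camera("wrist")
h=cv2.cvtColor(c["frame"],cv2.COLOR_BGR2HSV)
print("nozzle94",world(c,[(257,197)],94),"edge0",world(c,[(257,168)],0), "mid33", world(c,[(256.5,183)],33))
vv,uu=np.mgrid[160:210,238:276]; P=world(c,np.c_[uu.ravel(),vv.ravel()])
for a,b in((8,35),(35,62),(62,70),(78,100)):
    q=P[(P[:,2]>a)&(P[:,2]<b)]; print(a,b,len(q),q.min(0).round(1),q.max(0).round(1),q.mean(0).round(1))
E
```

```text
nozzle94 [[445.03363644 170.10790955  94.        ]] edge0 [[437.42493376 173.43781157   0.        ]] mid33 [[446.53627762 169.75011166  33.        ]]
8 35 112 [433.1 156.    8.7] [448.9 183.3  34.7] [436.1 171.6  22.1]
35 62 458 [433.  154.   35.2] [462.2 183.4  62. ] [441.9 170.3  55.5]
62 70 73 [437.4 158.8  62. ] [452.8 178.1  69.9] [442.9 170.1  63.5]
78 100 224 [439.8 161.   78. ] [455.4 176.2  96.4] [446.7 168.9  82.8]
```

```bash
python3 -m crank '[{"offset":[6,2,-50],"turn":0},{"offset":[6,2,-100],"turn":0},{"offset":[6,2,-145],"turn":0},{"offset":[6,2,-167],"turn":0},{"offset":[6,2,-167],"turn":0}]' 75
python3 -m crank '[{"offset":[0,0,0],"turn":0},{"offset":[0,0,0],"turn":0},{"offset":[0,0,0],"turn":0},{"offset":[0,0,0],"turn":0},{"offset":[0,0,0],"turn":0}]' 0
python3 -m crank '[{"offset":[0,0,15],"turn":0},{"offset":[0,0,40],"turn":0},{"offset":[0,0,40],"turn":0}]'
python3 - <<'E'
from h import *
c=r.camera("wrist"); cv2.imwrite("pics/w2.png",c["frame"])
E
```

```text
time: 2.08
tcp_pos: [445.6, 169.0, 31.1]
ee_rot: [[-0.955, 0.295, -0.004], [0.295, 0.955, -0.0], [0.004, -0.002, -1.0]]
ft_force: [0.2, 0.2, 0.7]
width: 69.1
finger_force: 0.0
time: 2.7
tcp_pos: [448.3, 168.0, 33.0]
ee_rot: [[-0.955, 0.297, 0.001], [0.297, 0.955, 0.0], [-0.001, 0.0, -1.0]]
ft_force: [-0.9, 0.3, 2.2]
width: 28.5
finger_force: 30.0
time: 3.08
tcp_pos: [449.9, 168.2, 75.0]
ee_rot: [[-0.955, 0.297, 0.005], [0.297, 0.955, 0.001], [-0.005, 0.002, -1.0]]
ft_force: [0.0, -0.3, 0.0]
width: 28.8
finger_force: 30.0
```

View pics/w2.png

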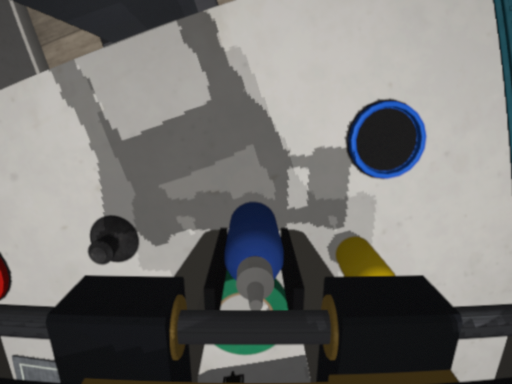

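The bottle is held upright between the fingers (255,245); the blue holder is at (386,138). I'll carry it over and look before lowering.

```bash
python3 -m crank '[{"offset":[-5,35,0],"turn":0},{"offset":[-11,75,0],"turn":0},{"offset":[-16,107,0],"turn":0},{"offset":[-16,107,0],"turn":0},{"offset":[-16,107,0],"turn":0}]'
python3 - <<'E'
from h import *
c=r.camera("wrist"); cv2.imwrite("pics/w3.png",c["frame"])
for n in("wrist","top"):
    c=r.camera(n)
    for b in blobs(c,(105,120,40),(130,255,255),(0,0,512,300),20): print(n,cv2.contourArea(b),cv2.boundingRect(b),rect(c,b,9),rect(c,b,107))
E
```

```text
time: 3.75
tcp_pos: [431.4, 274.2, 71.8]
ee_rot: [[-0.955, 0.297, -0.001], [0.297, 0.955, -0.001], [0.001, -0.001, -1.0]]
ft_force: [0.3, -0.1, -1.1]
width: 29.0
finger_force: 30.0
wrist 5650.0 (218, 169, 76, 110) (array([445.4, 272.9], dtype=float32), [55.0, 85.80000305175781], 164.4) (array([410.9, 283. ], dtype=float32), [32.0, 49.79999923706055], 164.4)
```

View pics/w3.png

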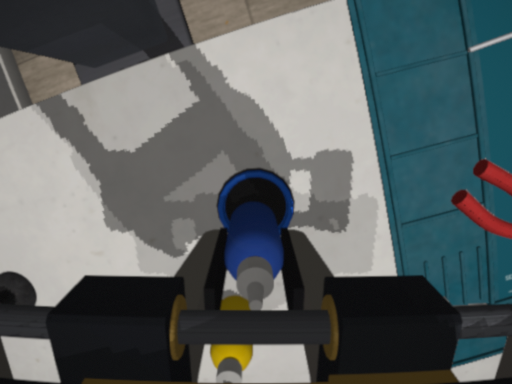

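Rim centre at column 256 and bottle at 254: aligned. I'll lower, release, rise and travel to the red jar.

```bash
python3 -m crank '[{"offset":[0,1,-20],"turn":0},{"offset":[0,1,-32],"turn":0},{"offset":[0,1,-36],"turn":0},{"offset":[0,1,-36],"turn":0}]'
python3 -m crank '[{"offset":[0,0,0],"turn":0},{"offset":[0,0,0],"turn":0},{"offset":[0,0,10],"turn":0},{"offset":[0,0,50],"turn":0},{"offset":[0,0,100],"turn":0}]' 65
python3 -m crank '[{"offset":[0,-20,50],"turn":0},{"offset":[0,-75,65],"turn":0},{"offset":[0,-130,65],"turn":0},{"offset":[0,-185,65],"turn":0},{"offset":[0,-240,65],"turn":0}]' 80
python3 -m crank '[{"offset":[0,-55,0],"turn":0},{"offset":[0,-110,0],"turn":0},{"offset":[0,-165,0],"turn":0},{"offset":[0,-220,0],"turn":0},{"offset":[0,-275,0],"turn":0}]'
python3 -m crank '[{"offset":[0,-55,0],"turn":0},{"offset":[0,-65,0],"turn":0},{"offset":[0,-65,0],"turn":0},{"offset":[0,-65,0],"turn":0}]'
python3 - <<'E'
from h import *
c=r.camera("wrist"); cv2.imwrite("pics/w4.png",c["frame"]); print(r.get_obs()["q"].round(2))
t=r.camera("top"); s=r.camera("scene")
for n,c2 in(("t",t),("s",s)):
    for b in blobs(c2,(105,120,40),(130,255,255),(125,140,300,310),20): print(n,cv2.contourArea(b),cv2.boundingRect(b),rect(c2,b,9)[:2],rect(c2,b,60)[0])
cv2.imwrite("pics/s4.png",cv2.resize(s["frame"][215:310,180:300],None,fx=4,fy=4))
H=cv2.cvtColor(c["frame"],cv2.COLOR_BGR2HSV)
for k,lo,hi,z in(("red",(165,90,50),(180,255,255),46),("redlo",(0,140,50),(5,255,255),9),("or",(5,140,80),(18,255,255),52),("dark",(0,0,0),(180,120,55),16)):
    for b in blobs(c,lo,hi,(0,0,512,270),150): print(k,cv2.contourArea(b),cv2.boundingRect(b),"z%d"%z,rect(c,b,z),"z9",rect(c,b,9)[:2])
E
```

```text
time: 4.4
tcp_pos: [432.2, 275.8, 36.8]
ee_rot: [[-0.955, 0.298, 0.0], [0.298, 0.955, 0.0], [-0.0, 0.0, -1.0]]
ft_force: [-0.1, -0.0, -0.6]
width: 29.1
finger_force: 30.0
time: 5.03
tcp_pos: [431.1, 275.7, 137.6]
ee_rot: [[-0.955, 0.297, -0.002], [0.297, 0.955, -0.001], [0.001, -0.001, -1.0]]
ft_force: [0.8, 0.7, 0.4]
width: 59.9
finger_force: 0.0
time: 5.65
tcp_pos: [431.9, 34.4, 202.7]
ee_rot: [[-0.955, 0.297, 0.002], [0.297, 0.955, -0.0], [-0.002, 0.0, -1.0]]
ft_force: [0.2, 0.2, -0.0]
width: 73.5
finger_force: 0.0
time: 6.28
tcp_pos: [431.8, -241.0, 202.6]
ee_rot: [[-0.955, 0.298, 0.001], [0.298, 0.955, -0.001], [-0.002, -0.0, -1.0]]
ft_force: [0.7, -0.1, -0.9]
width: 73.4
finger_force: 0.0
time: 6.78
tcp_pos: [432.1, -302.5, 201.8]
ee_rot: [[-0.955, 0.296, 0.0], [0.296, 0.955, 0.001], [0.0, 0.001, -1.0]]
ft_force: [-0.5, 0.3, 0.3]
width: 73.8
finger_force: 0.0
[-0.84  0.05  1.74  0.    1.35 -2.11]
t 251.0 (133, 196, 21, 20) (array([430. , 273.9], dtype=float32), [49.599998474121094, 52.900001525878906]) [421.8 261.8]
s 407.0 (216, 271, 24, 27) (array([431.8, 275.8], dtype=float3
[... 936 characters left out ...]
1211], 73.5) z9 (array([ 484.2, -441.9], dtype=float32), [52.900001525878906, 79.0999984741211])
dark 1559.0 (254, 0, 117, 42) z16 (array([ 299.7, -199.1], dtype=float32), [38.79999923706055, 115.30000305175781], 73.7) z9 (array([ 298.5, -197.5], dtype=float32), [39.599998474121094, 117.5999984741211])
dark 1346.5 (426, 98, 40, 45) z16 (array([435.3, -85.2], dtype=float32), [44.599998474121094, 47.29999923706055], 169.5) z9 (array([436.7, -81.4], dtype=float32), [45.5, 48.20000076293945])
dark 745.5 (325, 147, 42, 23) z16 (array([ 444.1, -200.6], dtype=float32), [21.899999618530273, 45.29999923706055], 79.1) z9 (array([ 445.7, -199. ], dtype=float32), [22.299999237060547, 46.20000076293945])
```

View pics/w4.png

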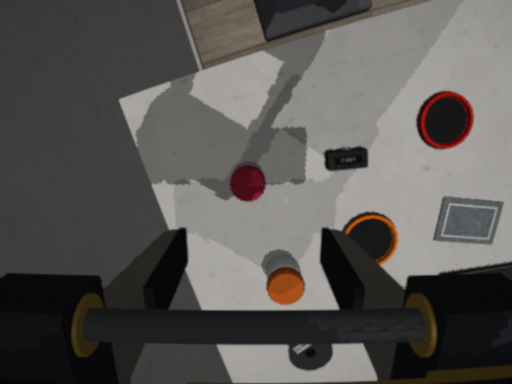

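View pics/s4.png

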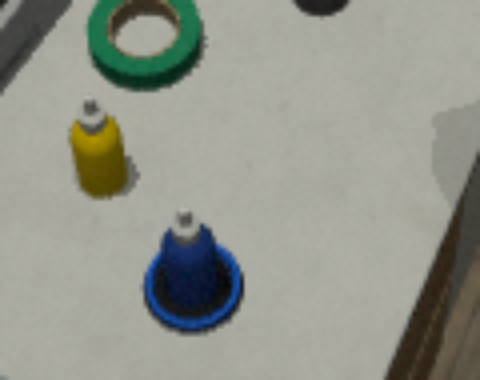

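The blue bottle stands in its holder (crop 190,270). Wrist view: red jar (247,183), box (346,159), orange jar cap (286,286), red holder (445,120), orange holder (370,238), pad (468,220). Next is the red jar.

```bash
python3 -m crank '[{"offset":[0,-4,-55],"turn":0},{"offset":[0,-4,-110],"turn":0},{"offset":[0,-4,-160],"turn":0},{"offset":[0,-4,-182],"turn":0},{"offset":[0,-4,-182],"turn":0}]' 80
python3 -m crank '[{"offset":[0,0,0],"turn":0},{"offset":[0,0,0],"turn":0},{"offset":[0,0,0],"turn":0},{"offset":[0,0,0],"turn":0},{"offset":[0,0,0],"turn":0}]' 0
python3 -m crank '[{"offset":[0,0,15],"turn":0},{"offset":[0,0,40],"turn":0},{"offset":[0,15,40],"turn":0},{"offset":[1,55,40],"turn":0},{"offset":[2,100,40],"turn":0}]'
python3 -m crank '[{"offset":[1,45,0],"turn":0},{"offset":[2,90,0],"turn":0},{"offset":[2,127,0],"turn":0},{"offset":[2,127,0],"turn":0},{"offset":[2,127,0],"turn":0}]'
python3 - <<'E'
from h import *
c=r.camera("wrist"); cv2.imwrite("pics/w5.png",c["frame"])
E
```

```text
time: 7.55
tcp_pos: [430.9, -306.0, 17.9]
ee_rot: [[-0.955, 0.296, -0.003], [0.296, 0.955, 0.003], [0.004, 0.002, -1.0]]
ft_force: [0.8, 0.3, 0.9]
width: 73.5
finger_force: 0.0
time: 8.18
tcp_pos: [432.2, -308.3, 20.1]
ee_rot: [[-0.955, 0.297, 0.001], [0.297, 0.955, -0.001], [-0.001, -0.0, -1.0]]
ft_force: [-0.6, 0.7, 3.7]
width: 35.0
finger_force: 30.0
time: 8.8
tcp_pos: [433.2, -206.0, 58.9]
ee_rot: [[-0.955, 0.298, -0.001], [0.298, 0.955, 0.001], [0.001, 0.001, -1.0]]
ft_force: [0.5, -0.1, 0.2]
width: 35.3
finger_force: 30.0
time: 9.43
tcp_pos: [435.5, -80.8, 59.2]
ee_rot: [[-0.955, 0.297, -0.001], [0.297, 0.955, -0.0], [0.0, -0.0, -1.0]]
ft_force: [1.4, -0.1, -0.2]
width: 35.1
finger_force: 30.0
```

View pics/w5.png

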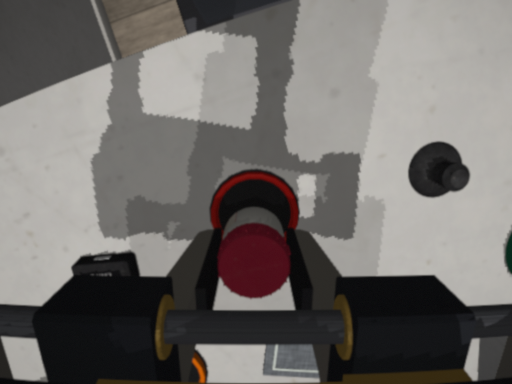

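The red jar is over its holder, both centred near column 255. I'll lower, release and go to the orange jar.

```bash
python3 -m crank '[{"offset":[0,0,-20],"turn":0},{"offset":[0,0,-32],"turn":0},{"offset":[0,0,-36],"turn":0},{"offset":[0,0,-36],"turn":0}]'
python3 -m crank '[{"offset":[0,0,0],"turn":0},{"offset":[0,0,0],"turn":0},{"offset":[0,0,10],"turn":0},{"offset":[0,0,50],"turn":0},{"offset":[0,0,95],"turn":0}]' 65
python3 -m crank '[{"offset":[23,-44,10],"turn":0},{"offset":[46,-88,20],"turn":0},{"offset":[70,-132,20],"turn":0},{"offset":[94,-176,20],"turn":0},{"offset":[118,-222,20],"turn":0}]' 85
python3 -m crank '[{"offset":[0,0,0],"turn":0},{"offset":[0,0,0],"turn":0}]'
python3 - <<'E'
from h import *
c=r.camera("top"); print(r.get_obs()["tcp_pos"])
s=r.camera("scene")
for n,c in(("t",c),("s",s)):
    for k,lo,hi,z in(("red",(165,90,50),(180,255,255),49),("or",(5,140,80),(18,255,255),52)):
        for b in blobs(c,lo,hi,(200,90,400,230),20): print(n,k,cv2.contourArea(b),cv2.boundingRect(b),rect(c,b,z),"z9",rect(c,b,9)[:2])
c=r.camera("wrist")
for b in blobs(c,(5,140,80),(18,255,255),(0,0,512,270),100): print("w",cv2.boundingRect(b),rect(c,b,52),rect(c,b,9))
E
```

```text
time: 9.98
tcp_pos: [436.2, -81.5, 23.8]
ee_rot: [[-0.955, 0.298, 0.0], [0.298, 0.955, -0.0], [-0.0, -0.0, -1.0]]
ft_force: [-0.1, -0.6, -0.0]
width: 35.4
finger_force: 30.0
time: 10.6
tcp_pos: [435.4, -80.8, 119.9]
ee_rot: [[-0.955, 0.297, -0.001], [0.297, 0.955, 0.0], [0.001, 0.0, -1.0]]
ft_force: [0.8, -0.3, 1.3]
width: 60.2
finger_force: 0.0
time: 11.22
tcp_pos: [554.8, -304.5, 139.5]
ee_rot: [[-0.955, 0.297, 0.001], [0.297, 0.955, -0.0], [-0.001, -0.0, -1.0]]
ft_force: [0.8, 0.5, 0.4]
width: 78.3
finger_force: 0.0
time: 11.48
tcp_pos: [553.6, -302.4, 138.8]
ee_rot: [[-0.955, 0.297, -0.0], [0.297, 0.955, 0.001], [0.001, 0.0, -1.0]]
ft_force: [0.5, 1.1, -0.0]
width: 78.3
finger_force: 0.0
[ 553.61145503 -301.91827796  138.91175628]
t red 134.5 (266, 196, 16, 15) (array([439.2, -78.5], dtype=float32), [35.5, 35.900001525878906], 135.2) z9 (array([446.2, -80.5], dtype=float32), [36.70000076293945, 37.099998474121094])
t or 29.0 (303, 155, 20, 20) (array([ 548. , -175.6], dtype=float32), [31.5, 62.70000076293945], 137.6) z9 (array([ 559.4, -181.3], dtype=float32), [32.599998474121094
[... 279 characters left out ...]
, [59.70000076293945, 63.0], 23.2) z9 (array([ 550.6, -193.8], dtype=float32), [62.599998474121094, 66.0])
s or 28.5 (270, 99, 9, 9) (array([ 545.3, -304.2], dtype=float32), [20.899999618530273, 36.20000076293945], 96.0) z9 (array([ 561.9, -350.4], dtype=float32), [21.899999618530273, 37.900001525878906])
w (328, 113, 73, 74) (array([ 541.6, -206.5], dtype=float32), [57.20000076293945, 57.29999923706055], 30.7) (array([ 551. , -194.3], dtype=float32), [66.69999694824219, 66.80000305175781], 30.7)
w (228, 177, 48, 48) (array([ 555.3, -302.5], dtype=float32), [38.20000076293945, 38.400001525878906], 119.7) (array([ 567.1, -306.4], dtype=float32), [44.599998474121094, 44.79999923706055], 119.7)
```

```bash
python3 -m crank '[{"offset":[1,-1,-50],"turn":0},{"offset":[1,-1,-95],"turn":0},{"offset":[1,-1,-117],"turn":0},{"offset":[1,-1,-117],"turn":0}]' 85
python3 -m crank '[{"offset":[0,0,0],"turn":0},{"offset":[0,0,0],"turn":0},{"offset":[0,0,0],"turn":0},{"offset":[0,0,0],"turn":0},{"offset":[0,0,0],"turn":0}]' 0
python3 -m crank '[{"offset":[0,0,15],"turn":0},{"offset":[0,0,40],"turn":0},{"offset":[0,10,40],"turn":0},{"offset":[-2,40,40],"turn":0},{"offset":[-4,80,40],"turn":0}]'
python3 -m crank '[{"offset":[-1,29,0],"turn":0},{"offset":[-1,29,0],"turn":0},{"offset":[-1,29,0],"turn":0}]'
python3 - <<'E'
from h import *
c=r.camera("wrist"); cv2.imwrite("pics/w6.png",c["frame"])
E
```

```text
time: 12.12
tcp_pos: [554.0, -302.8, 20.5]
ee_rot: [[-0.955, 0.297, -0.002], [0.297, 0.955, 0.002], [0.003, 0.001, -1.0]]
ft_force: [-0.6, 0.6, 0.2]
width: 77.9
finger_force: 0.0
time: 12.75
tcp_pos: [555.2, -304.3, 22.2]
ee_rot: [[-0.955, 0.297, 0.001], [0.297, 0.955, -0.001], [-0.001, -0.0, -1.0]]
ft_force: [-0.1, 0.8, 2.4]
width: 40.2
finger_force: 30.0
time: 13.38
tcp_pos: [550.3, -222.8, 60.9]
ee_rot: [[-0.954, 0.298, -0.001], [0.298, 0.954, 0.001], [0.001, 0.0, -1.0]]
ft_force: [0.5, 0.5, -0.0]
width: 40.4
finger_force: 30.0
time: 13.75
tcp_pos: [549.8, -195.4, 61.4]
ee_rot: [[-0.955, 0.297, -0.0], [0.297, 0.955, -0.0], [0.0, -0.0, -1.0]]
ft_force: [0.3, -0.3, 0.7]
width: 40.5
finger_force: 30.0
```

View pics/w6.png

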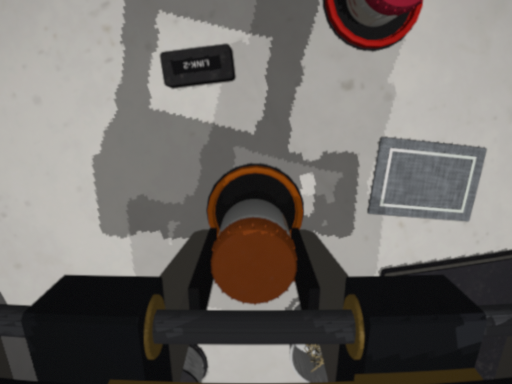

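The orange jar is centred over its holder (both near column 255); box (198,65) and pad (427,178) are visible. Lower, release, rise, measure both.

```bash
python3 -m crank '[{"offset":[0,1,-20],"turn":0},{"offset":[0,1,-32],"turn":0},{"offset":[0,1,-36],"turn":0},{"offset":[0,1,-36],"turn":0}]'
python3 -m crank '[{"offset":[0,0,0],"turn":0},{"offset":[0,0,0],"turn":0},{"offset":[0,0,10],"turn":0},{"offset":[0,0,55],"turn":0},{"offset":[0,0,110],"turn":0}]' 65
python3 -m crank '[{"offset":[-10,0,15],"turn":-10},{"offset":[-30,0,30],"turn":-20},{"offset":[-50,0,40],"turn":-30},{"offset":[-70,0,40],"turn":-40},{"offset":[-90,0,40],"turn":-50}]' 60
python3 -m crank '[{"offset":[-15,-4,0],"turn":-10},{"offset":[-15,-4,0],"turn":-20},{"offset":[-15,-4,0],"turn":-30},{"offset":[-15,-4,0],"turn":-34},{"offset":[-15,-4,0],"turn":-34}]'
python3 - <<'E'
from h import *
c=r.camera("wrist"); cv2.imwrite("pics/w7.png",c["frame"]);o=r.get_obs(); print(o["tcp_pos"],o["q"].round(2))
for b in blobs(c,(0,0,0),(180,120,55),(0,0,512,270),200): print("dark",cv2.boundingRect(b),rect(c,b,16))
for b in blobs(c,(85,20,50),(130,140,170),(0,0,512,300),200): print("grey",cv2.boundingRect(b),rect(c,b,3))
for n in("top","scene"):
    c=r.camera(n)
    for b in blobs(c,(5,140,80),(18,255,255),(200,90,400,230),20): print(n,cv2.contourArea(b),cv2.boundingRect(b),rect(c,b,55),"z9",rect(c,b,9)[:2])
E
```

```text
time: 14.3
tcp_pos: [549.8, -194.2, 25.2]
ee_rot: [[-0.955, 0.298, -0.001], [0.298, 0.955, 0.0], [0.001, 0.0, -1.0]]
ft_force: [-0.3, -0.3, 3.8]
width: 40.4
finger_force: 30.0
time: 14.92
tcp_pos: [549.1, -193.5, 136.3]
ee_rot: [[-0.955, 0.297, -0.002], [0.297, 0.955, 0.001], [0.002, 0.001, -1.0]]
ft_force: [-0.3, -1.0, 0.9]
width: 59.6
finger_force: 0.0
time: 15.55
tcp_pos: [459.5, -194.1, 176.5]
ee_rot: [[-0.381, 0.925, 0.001], [0.925, 0.381, -0.001], [-0.001, 0.001, -1.0]]
ft_force: [0.5, 0.8, 0.2]
width: 55.1
finger_force: 0.0
time: 16.18
tcp_pos: [445.0, -198.1, 176.2]
ee_rot: [[0.195, 0.981, 0.001], [0.981, -0.195, -0.001], [-0.0, 0.001, -1.0]]
ft_force: [-0.4, 0.8, -0.0]
width: 55.1
finger_force: 0.0
[ 445.01433338 -198.07509734  176.0957157 ] [-0.67 -0.04  1.88  0.    1.3  -0.47]
dark (0, 2, 116, 159) (array([274.6, -69. ], dtype=float32), [125.30000305175781, 156.1999969482422], 70.5)
dark (413, 0, 99, 68) (array([673.8, -93.9], dtype=float32), [63.79999923706055, 103.80000305175781], 173.2)
dark (433, 206, 64, 57) (array([ 664.8, -300.6], dtype=float32), [55.70000076293945,
[... 172 characters left out ...]
], dtype=float32), [49.20000076293945, 62.900001525878906], 168.2)
dark (243, 160, 21, 44) (array([ 446.2, -197.7], dtype=float32), [20.600000381469727, 44.70000076293945], 78.8)
dark (326, 130, 47, 52) (array([ 542. , -185.7], dtype=float32), [35.20000076293945, 53.099998474121094], 51.2)
dark (425, 86, 28, 55) (array([ 639.3, -163.8], dtype=float32), [23.700000762939453, 53.20000076293945], 76.9)
dark (197, 41, 50, 51) (array([441.5, -87. ], dtype=float32), [34.400001525878906, 47.900001525878906], 27.2)
scene 119.5 (248, 121, 23, 25) (array([ 541.6, -163.3], dtype=float32), [62.70000076293945, 92.4000015258789], 128.1) z9 (array([ 559.3, -205.6], dtype=float32), [66.0, 97.19999694824219])
```

View pics/w7.png

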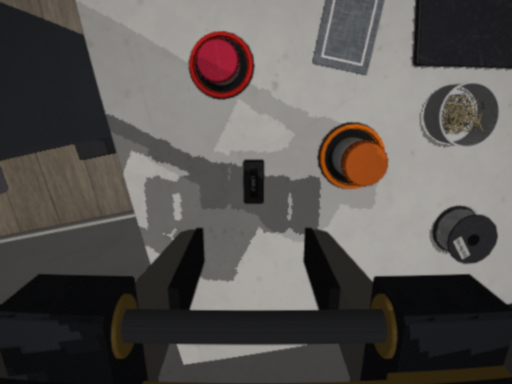

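All three round items sit in their holders: red (218,62), orange (358,160). Box at (253,181), aligned with the fingers. Grip it now.

```bash
python3 -m crank '[{"offset":[0.5,0,-60],"turn":0},{"offset":[0.5,0,-115],"turn":0},{"offset":[0.5,0,-155],"turn":0},{"offset":[0.5,0,-167],"turn":0},{"offset":[0.5,0,-172],"turn":0}]' 55
python3 -m crank '[{"offset":[0,0,-1],"turn":0},{"offset":[0,0,-1],"turn":0},{"offset":[0,0,-1],"turn":0},{"offset":[0,0,-1],"turn":0},{"offset":[0,0,-1],"turn":0}]' 0
python3 -m crank '[{"offset":[0,0,15],"turn":0},{"offset":[0,0,60],"turn":0},{"offset":[10,15,110],"turn":0},{"offset":[20,40,130],"turn":0},{"offset":[20,40,130],"turn":0}]'
python3 - <<'E'
from h import *
c=r.camera("wrist"); cv2.imwrite("pics/w8.png",c["frame"]);o=r.get_obs(); print(o["tcp_pos"],o["width"])
g=c["frame"]
for lo,hi in(((85,25,50),(130,140,150)),((80,15,40),(130,160,200))):
  for b in blobs(c,lo,hi,None,300): print("grey",cv2.boundingRect(b),rect(c,b,3))
E
```

```text
time: 16.95
tcp_pos: [445.9, -198.4, 4.0]
ee_rot: [[0.196, 0.981, 0.001], [0.981, -0.196, -0.0], [-0.0, 0.001, -1.0]]
ft_force: [0.3, -0.5, -0.1]
width: 50.8
finger_force: 0.0
time: 17.58
tcp_pos: [446.1, -198.5, 3.5]
ee_rot: [[0.196, 0.981, 0.001], [0.981, -0.196, -0.001], [-0.001, 0.001, -1.0]]
ft_force: [-1.8, 0.4, 6.0]
width: 21.7
finger_force: 30.0
time: 18.2
tcp_pos: [466.9, -157.8, 135.1]
ee_rot: [[0.194, 0.981, 0.004], [0.981, -0.193, -0.002], [-0.002, 0.004, -1.0]]
ft_force: [0.4, -0.2, -1.3]
width: 21.6
finger_force: 30.0
[ 465.68984425 -157.95790981  133.33307338] 21.778104992100246
grey (304, 17, 79, 103) (array([565.2, -68.3], dtype=float32), [53.400001525878906, 77.69999694824219], 67.9)
grey (0, 310, 65, 29) (array([ 194. , -260.7], dtype=float32), [34.599998474121094, 79.80000305175781], 167.6)
grey (442, 310, 70, 30) (array([ 688.1, -360.3], dtype=float32), [34.5, 86.4000015258789], 169.9)
grey (42, 59, 35, 112) (array([308. , -57.5], dtype=float32), [30.100000381469727, 100.5999984741211], 73.2)
```

View pics/w8.png

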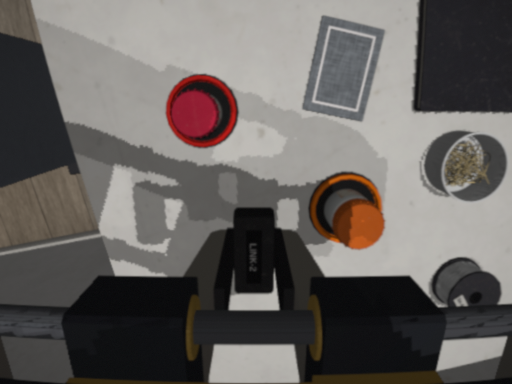

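Box held (253,250); pad at (344,68) measures 53x78 mm, centred (565,-68), long side at 68°. Carry, turn -11° and hover for a look.

```bash
python3 -m crank '[{"offset":[35,30,0],"turn":-4},{"offset":[70,62,-10],"turn":-8},{"offset":[99.5,89.5,-40],"turn":-11},{"offset":[99.5,89.5,-85],"turn":-11},{"offset":[99.5,89.5,-95],"turn":-11}]'
python3 -m crank '[{"offset":[0,0,0],"turn":0},{"offset":[0,0,0],"turn":0}]'
python3 - <<'E'
from h import *
c=r.camera("wrist"); cv2.imwrite("pics/w9.png",c["frame"]);o=r.get_obs(); print(o["tcp_pos"],o["width"])
E
```

```text
time: 18.88
tcp_pos: [560.9, -67.8, 32.9]
ee_rot: [[0.379, 0.925, -0.009], [0.925, -0.379, 0.003], [-0.001, -0.009, -1.0]]
ft_force: [-0.4, -0.1, -0.7]
width: 21.6
finger_force: 30.0
time: 19.12
tcp_pos: [566.0, -69.6, 39.4]
ee_rot: [[0.38, 0.925, 0.003], [0.925, -0.38, -0.001], [0.0, 0.003, -1.0]]
ft_force: [0.8, 0.2, -0.1]
width: 21.7
finger_force: 30.0
[566.15537603 -69.50524721  39.57235291] 21.71984100166784
```

View pics/w9.png

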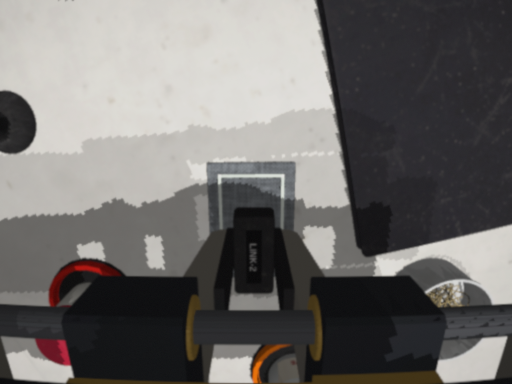

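Aligned: outline centre column about 251.5, box 253, edges parallel. Quick numeric check of the along-axis position, then lower.

```bash
python3 - <<'E'
from h import *
c=r.camera("wrist"); o=r.get_obs(); R=o["ee_rot"]; p=o["tcp_pos"]
f=lambda uv,z:((world(c,uv,z)-p)@R)[:,:2].round(1).tolist()
print("outline inner corners z3",f([(221,177),(283,177)],3),"pad edge",f([(208,163),(295,163)],3))
print("box top far corners",f([(235,208),(273,208)],52))
E
```

```text
outline inner corners z3 [[31.6, -19.4], [31.6, 19.9]] pad edge [[40.6, -27.4], [40.6, 27.2]]
box top far corners [[26.1, -8.0], [26.1, 10.8]]
```

```bash
python3 -m crank '[{"offset":[-0.6,-1.5,-15],"turn":0},{"offset":[-0.6,-1.5,-27],"turn":0},{"offset":[-0.6,-1.5,-32],"turn":0},{"offset":[-0.6,-1.5,-32.5],"turn":0},{"offset":[-0.6,-1.5,-32.5],"turn":0}]'
python3 -m crank '[{"offset":[0,0,0],"turn":0},{"offset":[0,0,0],"turn":0},{"offset":[0,0,0],"turn":0},{"offset":[0,0,15],"turn":0},{"offset":[0,0,60],"turn":0}]' 45
python3 -m crank '[{"offset":[-30,-10,50],"turn":0},{"offset":[-80,-30,90],"turn":0},{"offset":[-130,-50,110],"turn":0},{"offset":[-130,-50,110],"turn":0},{"offset":[-130,-50,110],"turn":0}]'
python3 - <<'E'
from h import *
w=r.camera("wrist"); s=r.camera("scene")
a=cv2.resize(w["frame"][0:300,100:],(550,400)); b=cv2.resize(s["frame"][85:300,190:330],None,fx=1.86,fy=1.86)[:400,:250]
cv2.imwrite("pics/w10.png",np.hstack([a,b])); print(a.shape,b.shape)
for x in blobs(w,(0,0,0),(180,255,48),None,250): print("dark",cv2.boundingRect(x),rect(w,x,19))
E
```

```text
time: 19.85
tcp_pos: [563.3, -69.8, 6.5]
ee_rot: [[0.379, 0.925, -0.004], [0.925, -0.379, 0.001], [-0.001, -0.004, -1.0]]
ft_force: [-10.1, 1.8, 18.7]
width: 21.9
finger_force: 30.0
time: 20.48
tcp_pos: [562.3, -69.3, 64.1]
ee_rot: [[0.379, 0.925, -0.005], [0.925, -0.379, 0.002], [-0.0, -0.005, -1.0]]
ft_force: [0.3, -0.7, 0.0]
width: 41.7
finger_force: 0.0
time: 21.1
tcp_pos: [434.8, -120.1, 175.7]
ee_rot: [[0.38, 0.925, 0.001], [0.925, -0.38, -0.0], [0.0, 0.002, -1.0]]
ft_force: [1.0, -0.8, -0.4]
width: 41.3
finger_force: 0.0
(400, 550, 3) (400, 250, 3)
dark (0, 228, 512, 156) (array([ 379.5, -270.5], dtype=float32), [225.3000030517578, 686.2000122070312], 157.5)
dark (0, 98, 134, 153) (array([253.8, -21.5], dtype=float32), [127.9000015258789, 158.10000610351562], 90.3)
dark (409, 0, 103, 106) (array([671.7, -74.8], dtype=float32), [97.19999694824219, 104.4000015258789], 164.7)
dark (174, 0, 40, 34) (array([444.8,  44.6], dtype=float32), [28.600000381469727, 35.70000076293945], 156.7)
dark (342, 63, 28, 47) (array([562. , -69.6], dtype=float32), [24.399999618530273, 42.900001525878906], 67.3)
dark (483, 235, 29, 45) (array([ 659.1, -307.3], dtype=float32), [35.099998474121094, 56.900001525878906], 81.4)
dark (354, 177, 48, 49) (array([ 544.7, -181.7], dtype=float32), [38.099998474121094, 52.79999923706055], 29.5)
dark (216, 119, 49, 41) (array([442. , -73.5], dtype=float32), [36.5, 47.900001525878906], 148.8)
```

View pics/w10.png

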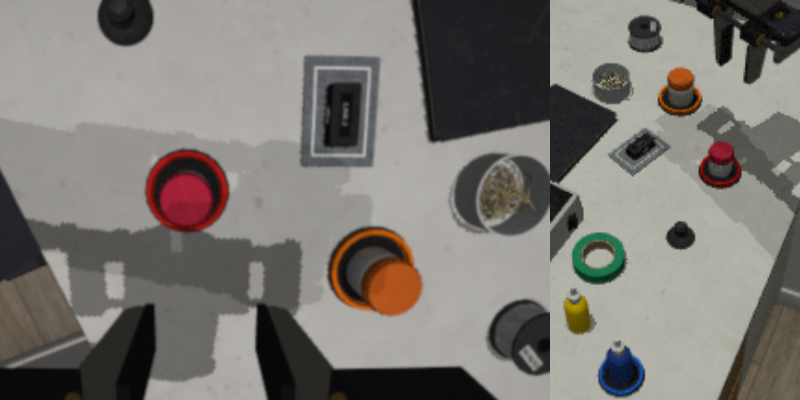

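The box lies on the pad inside the white outline (344,113), parallel to it, and the red jar, orange jar and bottle stand in their holders. I'll check that everything is flat and upright by depth, then hand in.

```bash
python3 - <<'E'
from h import *
w=r.camera("wrist"); vv,uu=np.mgrid[66:108,345:368]
P=world(w,np.c_[uu.ravel(),vv.ravel()]); q=P[P[:,2]>14]
print(len(q),np.percentile(q[:,2],[5,50,95]).round(1),q.min(0).round(1),q.max(0).round(1))
A=np.linalg.lstsq(np.c_[q[:,:2]-q[:,:2].mean(0),np.ones(len(q))],q[:,2],rcond=None)[0];print("slope",A.round(3))
if np.hypot(*A[:2])<0.1: print(r.finish_job())
E
```

```text
862 [16.8 19.7 21.1] [464. -91.  14.] [576.9 -48.6 345.3]
slope [-1.287  0.391 20.25 ]
```

```bash
python3 - <<'E'
from h import *
w=r.camera("wrist"); vv,uu=np.mgrid[66:108,345:368]
P=world(w,np.c_[uu.ravel(),vv.ravel()]); q=P[(P[:,2]>16)&(P[:,2]<23)]
A=np.linalg.lstsq(np.c_[q[:,:2]-q[:,:2].mean(0),np.ones(len(q))],q[:,2],rcond=None)[0];print(len(q),q.min(0),q.max(0),"slope",A.round(3))
if np.hypot(*A[:2])<0.08: print(r.finish_job())
E
```

```text
816 [547.70711516 -90.63520193  16.06246367] [576.74458029 -48.79900575  21.93668039] slope [ 3.7000e-02 -1.4000e-02  1.9634e+01]
the job is handed in; nothing more can be done
None
```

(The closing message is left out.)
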